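# Clip an ink drawing to a desk easel

### The job

Take the black-edged ink drawing out of the drying rack and stand it centred on the easel's ledge, back against the post and picture side outwards. Then take the red sprung clip off the rail and clip it, pushed well down, over the middle of the top edge so that its jaws pinch drawing and post together. Leave the blue-edged card and the black clip as they are, and do not knock over the ink jar.

Things in the scene. Friction and masses are not known exactly. Their poses are not given: they have to be found in the camera images.
- card: The ink drawing: stiff panel 56 mm wide (its x), 8 mm thick (y), 100 mm tall (z), about 50 g; black core, edges and back; ivory picture with black and grey ink figure on its +y face. Origin: centre of its lower edge. Starts upright in one of the rack's two slots; its side edges stand free above the slot, to be taken from above (56 mm wide) and lifted straight out.
- card_face (a point): Centre of the picture (+y) face of the ink drawing, 50 mm above its lower edge.
- rack: Grey drying rack, fixed, 100 x 130 mm. Origin: centre of its underside. Two slots along its x at y -35 and +35 mm, 10 mm wide, floor 6 mm and wall tops 32 mm above the table.
- blue_card: A second panel like the ink drawing in the rack's other slot, blue edges, back and figure. Origin: centre of its lower edge. Bystander: leave it.
- easel_board: Post and ledge of the fixed wooden desk easel, leaning back 0.17 rad. Origin: on the ledge at the foot of the post's front face, midway along, 29 mm above the table. x along the ledge, z up along the post, y out of the post's front. Ledge 84 mm wide, y 0 to 16 mm, then a lip 4 mm thick and 6 mm high. A drawing standing against the post has its origin at about x 0, y 4 mm, z 0.
- post_top (a point): Middle of the post's top, 100 mm up easel_board's z (flush with the top of a drawing standing there). The post is 34 mm wide and 6 mm thick (easel_board y -6 to 0), narrower than the drawing, so fingers find room at the drawing's side edges. Drawing and post together are 14 mm thick.
- clip: Red sprung clip like a big clothes peg, 30 mm wide (its x), 78 mm tall, about 60 g. Origin: on the hinge axis; x along the hinge, z from jaws to handles. This is the pose of its -y half. Flat jaws, 4 mm thick, reach 34 mm below the hinge, parallel and 14 mm apart at joint 0. Hinge barrel of radius 6 mm: an edge fully home meets it 6 mm below the origin. Starts jaws down on the rail.
- clip_handle (a point): Middle of the -y handle plate of the red clip. The two plates, 30 mm wide, rise from 2 to 44 mm above the hinge and flare 0.3 rad each; outer faces 22 mm apart at the bottom, 47 mm at the top at joint 0. Pinch them along y from above, fingertips about 6 mm above the hinge, 20 N or more: each half turns 0.3 rad, plates become parallel, 20 mm apart, jaws open to over 30 mm at the tips.
- clip_jaw (a joint): Opening angle between the red clip's halves: 0 closed on something 14 mm thick (the rail, or drawing and post together), 0.6 fully open (stop), -0.25 shut on nothing. The spring always closes it: 0.18 N m at 0 (about 8 N at the jaws), 0.36 N m at 0.6 (about 12 N at the handles).
- rail: Fixed wooden clip rail: lath along its x, 14 mm thick, 170 mm long, top 60 mm above the table, on a 190 x 80 x 8 mm foot. Origin: centre of its underside. The two clips sit astride it at x -50 and +50 mm, hinges 66 mm above the table.
- black_clip: A black clip, otherwise like the red one, on the same rail. Origin on its hinge. Bystander: leave it.
- ink: Ink jar with black cap, 48 mm across, 55 mm tall, loose on the table. Origin: centre of its underside, z up. Bystander.
Things that resemble listed ones, but are neither listed nor needed, are in the scene too. Leave any green look-alike of the card alone.

How it is judged (in metres and radians):
On the way:
1. The ink drawing stands on the easel's ledge against the post, picture side out, let go (x of card in the frame of easel_board between -0.015 and 0.015 m and z of card in the frame of easel_board between -0.005 and 0.006 m and y of card in the frame of easel_board below 0.015 m and y of card_face in the frame of easel_board above 0.006 m and angle between the z axis of card and the z axis of easel_board, either way round below 0.15 rad and angle between the x axis of card and the x axis of easel_board, either way round below 0.2 rad and contact force between the fingers and card below 0.2 N and linear speed of card below 0.03 m/s), for 0.2 s.
At the end, for the whole second after the job is handed in: Drawing on the ledge (5 mm in height, 15 mm off centre, 0.15 rad off the post's lean, picture out); red clip over drawing and post: hinge within 14 mm of the middle, at most 16 mm above the top edge, square within 0.25 rad, jaw joint below 0.2, pressing each with over 1.5 N; all at rest (x of card in the frame of easel_board between -0.015 and 0.015 m and z of card in the frame of easel_board between -0.005 and 0.006 m and y of card in the frame of easel_board below 0.015 m and y of card_face in the frame of easel_board above 0.006 m and angle between the z axis of card and the z axis of easel_board, either way round below 0.15 rad and angle between the x axis of card and the x axis of easel_board, either way round below 0.2 rad and x of clip in the frame of easel_board between -0.014 and 0.014 m and y of clip in the frame of easel_board between -0.008 and 0.011 m and z of clip in the frame of easel_board between 0.1 and 0.116 m and angle between the z axis of clip and the z axis of easel_board, either way round below 0.3 rad and angle between the x axis of clip and the x axis of easel_board, either way round below 0.25 rad and value of joint clip_jaw below 0.2 rad and contact force between clip and card above 1.5 N and contact force between clip and easel_board above 1.5 N and linear speed of each of clip, card below 0.02 m/s); the robot touches nothing.
It fails at once if The blue card is moved more than 20 mm (distance of blue_card from where it was at the start of the episode above 0.02 m).
It fails at once if The black clip is moved more than 20 mm (distance of black_clip from where it was at the start of the episode above 0.02 m).
It fails at once if The ink jar is tipped over (angle between ink's own z axis and vertical above 0.6 rad).
It also fails if it takes over 50 s, if anything falls off the work surface, if the arm or the gripper's body presses on something with over 40 N, if the wrist force passes 120 N, or if a joint passes its speed limit or range.

### The arm

A 6-joint arm with a two-finger parallel gripper is mounted at the origin on the work surface. World frame = base frame: x ahead of the robot, y to its left, z up, the work surface at z = 0. Lengths are in m, angles in degrees, forces in N, time in s.
With the tool pointing down it reaches from about 0.25 to 0.725 m from the base axis. Payload 9.7 kg.
Tool frame: the origin (TCP) lies on the centre line of the jaws, within the pads' length; the fingertips stand 19 mm ahead of it and the grasp point (between the pads) is the TCP (bot.tcp_to_tips is the z of the fingertips in the tool frame, in m); z points along the fingers, y is the line along which they close (so a half turn about z gives the same grasp; the last joint's range is limited). The gripper opens to 85 mm and grips with 20 to 120 N. Pads are 22 mm wide; open, the fingers measure 114 mm over their backs; the gripper's body (76 mm by 85 mm) begins 54 mm behind the grasp point. The pads swing forward as they close: fully open they stand 13 mm farther back than shut.
Start: joints at [69.156, 4.979, 10.078, 95.1, 0, 90], TCP at [0.196, 0.514, 0.25] pointing down, gripper open.
Joint ranges: [-179.16, 179.16], [-48.56, 103.87], [-65.8, 70.77], [-126.05, 130.52], [-82.76, 87.17], [-180, 180]. Speed limits (degrees/s): [127.2, 127.2, 147.25, 180, 180, 180].

### API

Orientations are given as [roll, pitch, yaw] about the fixed x, y, z axes, in that order (R = Rz(yaw) Ry(pitch) Rx(roll)).
In Python, from workcell import bot gives the robot as it stands. The module is installed in compiled form; this text tells all that it offers.
- The arm moves only by the tool play_rows, never from a script. Its argument "increments" is a list of rows, each an object with "slide": the shift along the tool's x, y, z in mm, a list of three; "angular": the turn, a rotation vector about the tool's x, y, z in degrees, a list of three; "claw": the opening, from -1 (shut) to 1 (fully open). In form: [{"slide": [x, y, z], "angular": [rx, ry, rz], "claw": claw}, ...]. A call has 1 to 8 rows; each row shifts and turns the commanded pose from where the row before left it, along the tool's axes as they then stand; what a row does not reach is not made up. A row lasts 1/10 s, in which the tool goes at most 50 mm and 8.59 degrees, less where a joint would pass 70% of its speed; a pose out of reach is approached as far as the arm can. A call is refused whole if a number of a shift passes 50 or a number of a turn 8.59, either way. A call with a gripper value outside its range is refused whole. The fingers move at their own pace and stop on an object; "squeeze" is the grip in N (left out, the last holds). Time passes only in rows, so rows that do not move let the fingers close. It gives the time, the measured TCP pose, the force, the opening and the grip force at its end, in the units of the state.
- bot.get_obs(): the state, without advancing time (a new reading comes with each control period).
- bot.camera(name): name is "scene" or "top"; returns the picture (384x512x3 uint8, red, green, blue); there is no depth.
- bot.camera_info(name): a dict with "fovy" (degrees; the focal length in pixels is half the picture's height over the tangent of half this angle, whatever the lens; pixels are square), "cx", "cy" (the principal point, pixels), "R" (3x3) and "t" (3): a world point X has camera coordinates R X + t. Camera axes: x right, y down, z forward; pixel columns grow to the right and rows downward; lengths in m; the calibration is good to about 2 mm. A picture is of the moment at which its call begins. camera_info takes no time and is no camera call.
- bot.job_done(): hands the job in; it is judged then, once.
The state is a dict: "time": time; "q": joint angles; "qd": joint speeds; "joint_efforts": joint torques, N m; "ee_pos": TCP position; "tcp_rot": TCP orientation; "wrist_force": force on the tool from outside, world axes, zero at the start; "torque": the same for the moment, N m; "opening": finger opening in m; "grasp_force": force on a finger pad.
Only numpy, scipy, OpenCV 4.12 (cv2) and the standard library are available. Lean on these libraries where they do the work, as an engineer would, in place of code of your own. Each camera call takes 0.05 s, during which the arm holds its last target. There are 200 camera calls.

## Working session

There is one attempt and no reset: what is moved stays moved. The work goes in short steps, Python scripts to look and compute and a tool call to move; the robot and the scene stay as the last step left them, time stands still between calls to the robot, and variables do not carry over. Pictures are saved under pics/ and viewed, at most 10 in all, crops included, and the job is handed in when it is done.

Besides the shell and the picture viewer there is one more tool, called after "Request:" as name(argument=value, ...) on one line, values as JSON. play_rows: Moves the arm, as the interface text tells. Its arguments: {"type":"object","properties":{"increments":{"type":"array"},"squeeze":{"type":"number"}},"required":["increments"]}

```bash
mkdir -p pics
python3 - <<'E'
from workcell import bot
import cv2,numpy as np
print(bot.get_obs())
for n in("scene","top"):
    i=bot.camera(n); cv2.imwrite(f"pics/{n}0.png",cv2.cvtColor(i,cv2.COLOR_RGB2BGR)); print(n,bot.camera_info(n))
E
```

```text
{'time': 0.0, 'q': array([6.91556946e+01, 5.01128595e+00, 1.00369275e+01, 9.51014750e+01,
       6.64750164e-04, 9.00009012e+01]), 'qd': array([-0.05476842,  0.00854428, -0.01103854,  0.03897171,  0.01227297,
        0.03561115]), 'joint_efforts': array([-8.55877388e-04, -5.20388174e+01,  4.64807010e+01,  1.60359970e-02,
       -4.17131707e-05,  2.09641456e-05]), 'ee_pos': array([0.1956311 , 0.51381397, 0.24960344]), 'tcp_rot': array([-1.79924167e+02, -6.63556781e-04,  1.59154792e+02]), 'wrist_force': array([-0.39208707, -0.23357478, -0.19603284]), 'torque': array([-0.01410124, -0.02072192,  0.01510656]), 'grasp_force': 0.0, 'opening': 0.08505258529919185}
scene {'fovy': 57.73328202885298, 'cx': 251.474162757858, 'cy': 194.75264166377627, 'R': array([[ 0.22627019,  0.97405751,  0.00370965],
       [ 0.79499245, -0.18247071, -0.57852524],
       [-0.56283995,  0.13385216, -0.81565605]]), 't': array([-0.14512355, -0.30173345,  1.26628022])}
top {'fovy': 51.06735664748449, 'cx': 254.0401861246012, 'cy': 192.0941535789361, 'R': array([[ 0.00487016, -0.99986445, -0.01572758],
       [-0.98384665, -0.00197648, -0.17900243],
       [ 0.17894708,  0.0163453 , -0.98372291]]), 't': array([0.0295445 , 0.49640026, 1.05547165])}
```

View pics/scene0.png

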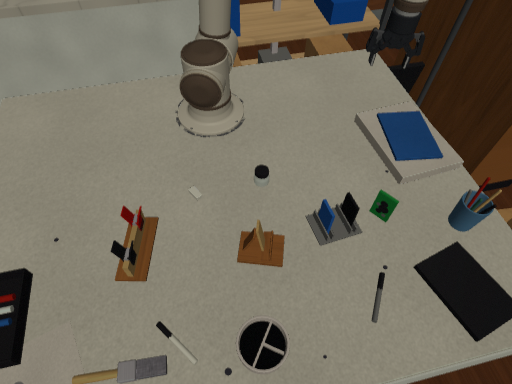

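View pics/top0.png

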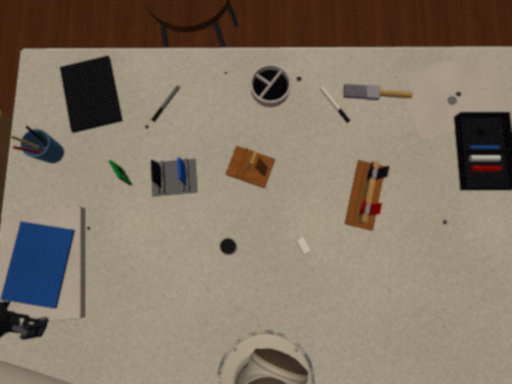

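The scene view shows the rail at about (135,245), easel at (260,240), rack at (335,220) and ink jar at (261,175). In the top view the rack is at (174,176), easel at (250,166), rail at (367,195) and ink at (228,246). I'll enlarge these next.

```bash
cat > h.py <<'E'
from workcell import bot
import cv2,numpy as np
from scipy.spatial.transform import Rotation as Ro
def K(n):
    c=bot.camera_info(n); f=192/np.tan(np.radians(c["fovy"]/2)); return f,c["cx"],c["cy"],c["R"],c["t"]
def ray(n,uv):
    f,cx,cy,R,t=K(n); d=R.T@np.array([(uv[0]-cx)/f,(uv[1]-cy)/f,1.]); return -R.T@t,d/np.linalg.norm(d)
def onz(n,uv,z):
    o,d=ray(n,uv); return o+d*(z-o[2])/d[2]
def proj(n,X):
    f,cx,cy,R,t=K(n); p=R@np.asarray(X,float)+t; return np.array([cx+f*p[0]/p[2],cy+f*p[1]/p[2]])
def tri(us,ut):
    A=[];b=[]
    for n,u in(("scene",us),("top",ut)):
        o,d=ray(n,u); P=np.eye(3)-np.outer(d,d); A.append(P);b.append(P@o)
    return np.linalg.lstsq(np.vstack(A),np.hstack(b),rcond=None)[0]
def crop(im,x,y,w,h,s):
    return cv2.resize(im[y:y+h,x:x+w],None,fx=s,fy=s,interpolation=cv2.INTER_CUBIC)
E
python3 - <<'E'
import cv2,numpy as np
from h import crop
s=cv2.imread("pics/scene0.png");t=cv2.imread("pics/top0.png")
a=np.hstack([crop(s,230,185,65,100,6)[:,:390],crop(s,300,185,65,100,6)])
cv2.imwrite("pics/z1.png",np.vstack([crop(s,230,188,133,50,6)*0,])[:1])
m=np.vstack([crop(s,232,188,132,82,6)[:, :792]])  # scene easel+rack
cv2.imwrite("pics/z1.png",m)
m=np.zeros((600,800,3),np.uint8)
m[:270,:780]=crop(t,147,145,130,45,6)
x=crop(s,105,200,60,55,6);m[270:600,:360]=x
x=crop(t,340,155,60,55,6)[:330];m[270:600,400:760]=x
cv2.imwrite("pics/z2.png",m)
E
```

```text
(no output)
```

View pics/z1.png

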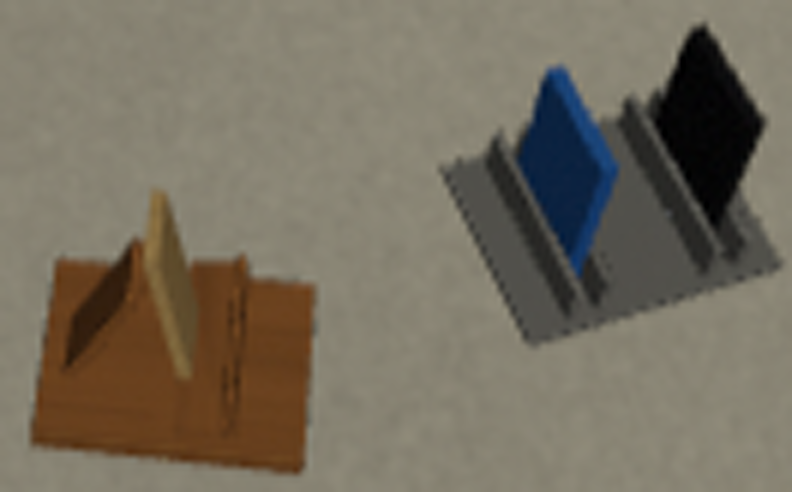

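View pics/z2.png

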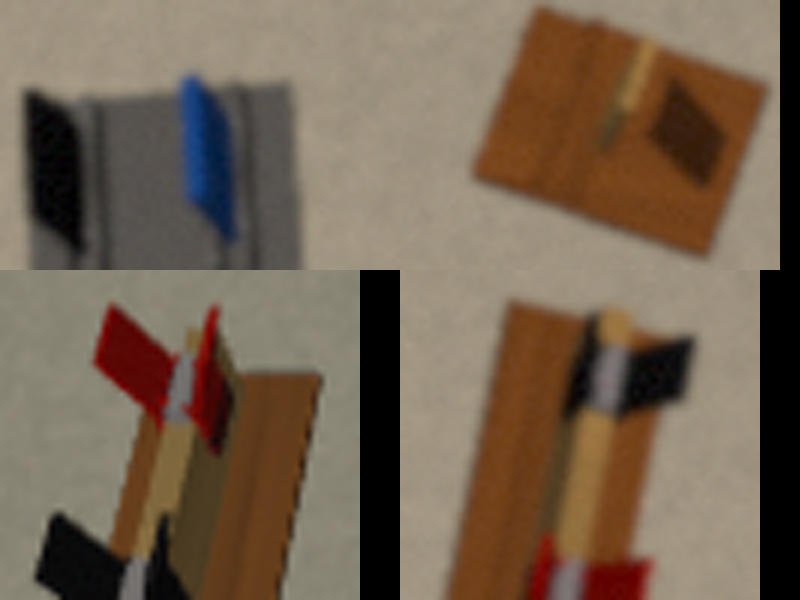

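Run:
```python
from h import *
np.set_printoptions(precision=4,suppress=True)
for n in("scene","top"):
    f,cx,cy,R,t=K(n); print(n,-R.T@t,f)
S=lambda x,y:(x/6+232,y/6+188-.0); T=lambda x,y:(x/6+147,y/6+145)
S2=lambda x,y:(x/6+105,(y-270)/6+200); T2=lambda x,y:((x-400)/6+340,(y-270)/6+155)
print("rack scene z0",[onz("scene",S(*p),.003)[:2] for p in((440,168),(530,345),(780,268))])
print("card top z.106 scene",[onz("scene",S(*p),.106)[:2] for p in((703,25),(765,122))])
print("card top z.106 top",[onz("top",T(*p),.106)[:2] for p in((27,90),(37,220))])
print("base scene",[onz("scene",S(*p),.0)[:2] for p in((57,258),(315,285),(302,472),(33,445))])
print("base top",[onz("top",T(*p),.0)[:2] for p in((540,5),(770,88),(708,257),(473,178))])
print("post tri", tri(S(158,190),T(655,42)),)
print("post top view z.1275",[onz("top",T(*p),.1275)[:2] for p in((655,42),(622,112))])
print("post scene z.1275",[onz("scene",S(*p),.1275)[:2] for p in((158,190),(190,378),(150,262))])
print("rail base scene",[onz("scene",S2(*p),.008)[:2] for p in((320,372),(230,372))])
print("rail top", [onz("top",T2(*p),.06)[:2] for p in((615,312),(572,545))])
# colour blobs, red handle tips
for n in("scene","top"):
    i=cv2.imread(f"pics/{n}0.png").astype(int); m=((i[...,2]>90)&(i[...,1]<60)&(i[...,0]<60)).astype(np.uint8)
    x0=(90,170) if n=="scene" else (340,400)
    m[:,:x0[0]]=0;m[:,x0[1]:]=0
    c=cv2.findContours(m,0,2)[0]
    for k in c:
        if cv2.contourArea(k)>5: print(n,cv2.boxPoints(cv2.minAreaRect(k)).round(1).tolist())
```

```text
scene [ 0.9854 -0.0832  0.8588] 348.28652390510433
top [0.2994 0.0133 1.1276] 401.92820025559604
rack scene z0 [array([0.503 , 0.1919]), array([0.6026, 0.2022]), array([0.5909, 0.3295])]
card top z.106 scene [array([0.516 , 0.2963]), array([0.5702, 0.3025])]
card top z.106 top [array([0.5705, 0.3007]), array([0.5123, 0.2933])]
base scene [array([0.5084, 0.0021]), array([0.5493, 0.1161]), array([0.6375, 0.0845]), array([ 0.5985, -0.0282])]
base top [array([0.6414, 0.0824]), array([ 0.5999, -0.0291]), array([0.5169, 0.0008]), array([0.5553, 0.1134])]
post tri [0.577  0.0276 0.1617]
post top view z.1275 [array([0.5863, 0.0249]), array([0.5553, 0.0389])]
post scene z.1275 [array([0.5574, 0.0363]), array([0.6422, 0.0282]), array([0.5893, 0.0252])]
rail base scene [array([ 0.4147, -0.221 ]), array([ 0.4051, -0.2628])]
rail top [array([ 0.5776, -0.3004]), array([ 0.4704, -0.276 ])]
scene [[151.0, 224.0], [154.1999969482422, 217.60000610351562], [157.0, 219.0], [153.8000030517578, 225.39999389648438]]
scene [[132.0, 280.0], [147.0, 216.8000030517578], [153.60000610351562, 218.39999389648438], [138.60000610351562, 281.6000061035156]]
scene [[135.6999969482422, 226.89999389648438], [136.89999389648438, 206.8000030517578], [140.1999969482422, 207.0], [138.89999389648438, 227.10000610351562]]
scene [[117.4000015258789, 210.5], [124.30000305175781, 204.89999389648438], [137.6999969482422, 221.60000610351562], [130.8000030517578, 227.1999969482422]]
top [[368.3999938964844, 215.89999389648438], [370.79998779296875, 201.10000610351562], [380.8999938964844, 202.8000030517578], [378.3999938964844, 217.60000610351562]]
top [[360.29998779296875, 198.39999389648438], [365.20001220703125, 197.6999969482422], [367.20001220703125, 211.5], [362.29998779296875, 212.1999969482422]]
top [[358.0, 191.0], [360.5, 178.5], [363.79998779296875, 179.1999969482422], [361.29998779296875, 191.6999969482422]]
```

```bash
cat >> h.py <<'E'
YE=-19.7; Re=Ro.from_euler("z",YE,degrees=True)*Ro.from_euler("x",0.17)  # leaning back: z tips to -y
Oe=np.array([.5787,.0503,.029])
def E2W(p): return Oe+Re.apply(p)
def plan(pos,R):
    o=bot.get_obs(); C=Ro.from_euler("xyz",o["tcp_rot"],degrees=True)
    print("now",o["ee_pos"].round(4),o["tcp_rot"].round(2),"t",round(o["time"],2),"open",round(o["opening"],4),"grip",round(o["grasp_force"],1),"F",o["wrist_force"].round(1))
    print("turn first (tool rotvec deg)",np.degrees((C.inv()*R).as_rotvec()).round(2),"then slide mm",(R.inv().apply(np.asarray(pos)-o["ee_pos"])*1e3).round(1),
      "| slide only, now axes",(C.inv().apply(np.asarray(pos)-o["ee_pos"])*1e3).round(1))
def down(yaw): return Ro.from_euler("xyz",[180,0,yaw],degrees=True)
E
python3 - <<'E'
from h import *
np.set_printoptions(precision=4,suppress=True)
print("easel z",Re.apply([0,0,1]))
for nm,p in dict(footnear=(.017,0,0),topnear=(.017,0,.1),topfar=(-.017,0,.1),topfarb=(-.017,-.006,.1),topnearb=(.017,-.006,.1),lipN=(.042,.02,.006),lipF=(-.042,.02,.006)).items():
    X=E2W(p); s=proj("scene",X);t=proj("top",X); print(nm,"z1",((s-(232,188))*6).round(),"z2",((t-(147,145))*6).round())
print("ink",onz("top",(228,246),.055))
print("clip top-view -y plate top",[onz("top",p,.108)[:2] for p in((380.9,202.8),(378.4,217.6))],"scene",[onz("scene",p,.108)[:2] for p in((117.4,210.5),(124.3,204.9))])
print("+y plate scene",onz("scene",(140.5,207),.108)[:2])
for n in("scene","top"):
    i=cv2.imread(f"pics/{n}0.png").astype(int); m=((i[...,2]>70)&(i[...,1]<55)&(i[...,0]<55)&(i[...,2]-i[...,1]>55)).astype(np.uint8)
    x0,y0=((112,200) if n=="scene" else (355,196)); mm=m[y0:y0+30,x0:x0+35]
    print(n,x0,y0);print("\n".join("".join(" #"[v] for v in r) for r in mm))
plan([.542,.2955,.2],down(95.5))
E
```

```text
easel z [-0.057  -0.1593  0.9856]
footnear z1 [192. 375.] z2 [615.  83.]
topnear z1 [158. 260.] z2 [646.  36.]
topfar z1 [167. 187.] z2 [619. 108.]
topfarb z1 [152. 187.] z2 [632. 113.]
topnearb z1 [143. 259.] z2 [659.  41.]
lipN z1 [231. 422.] z2 [596.  16.]
lipF z1 [247. 251.] z2 [533. 180.]
ink [0.3491 0.0994 0.055 ]
clip top-view -y plate top [array([ 0.4577, -0.2939]), array([ 0.4197, -0.2856])] scene [array([ 0.4387, -0.3052]), array([ 0.4251, -0.2877])]
+y plate scene [ 0.4411 -0.2473]
scene 112 200
                                   
                                   
                                   
                                   
                                   
                                   
           #                       
           ###              #      
           ####             #      
          ######           ##      
          #######          ##      
          ########         ##      
         ##########       ##       
         ###########      ##       
         ############     ##       
         #############   ###       
          ##
[... 1114 characters left out ...]
 
              ##########           
              #######              
               ###                 
                                   
                                   
                                   
                                   
                                   
                                   
                                   
                                   
                                   
                                   
now [0.1956 0.5138 0.2497] [-179.93   -0.    159.16] t 0.1 open 0.0853 grip 0.0 F [-0.2  0.6 -0.3]
turn first (tool rotvec deg) [-0.06  0.04 63.66] then slide mm [-250.5  323.8   49.7] | slide only, now axes [-401.4  -80.8   49.7]
```

Request:
play_rows(increments=[{"slide": [-40,-10,0],"angular": [0,0,7.96],"claw": 1},{"slide": [-40,-4,0],"angular": [0,0,7.96],"claw": 1},{"slide": [-40,0,0],"angular": [0,0,7.96],"claw": 1},{"slide": [-40,8,0],"angular": [0,0,7.96],"claw": 1},{"slide": [-40,14,0],"angular": [0,0,7.96],"claw": 1},{"slide": [-40,20,0],"angular": [0,0,7.96],"claw": 1},{"slide": [-35,25,0],"angular": [0,0,7.96],"claw": 1},{"slide": [-30,30,0],"angular": [0,0,7.96],"claw": 1}], squeeze=40)

```text
time: 0.9
ee_pos: [0.4746, 0.3258, 0.25]
tcp_rot: [-180.0, 0.0, 95.1]
wrist_force: [0.6, 0.5, 0.0]
opening: 0.0852
grasp_force: 0.0
```

Run:
```python
from h import *
np.set_printoptions(precision=4,suppress=True)
plan([.542,.2955,.18],down(95.5))
for p in((121,215),(123.3,206)): print("scene -y plate",onz("scene",p,.108)[:2])
for p in((140.3,206.8),(140,228)): print("scene +y plate",onz("scene",p,.108)[:2])
for p in((381,204),(378.8,212),(362,207.5),(364.,199)): print("top",onz("top",p,.108)[:2])
```

```text
now [0.4746 0.3258 0.25  ] [-179.98    0.01   95.14] t 0.9 open 0.0852 grip 0.0 F [0.6 0.5 0. ]
turn first (tool rotvec deg) [-0.02  0.01 -0.36] then slide mm [-36.6  64.2  70. ] | slide only, now axes [-36.2  64.4  70. ]
scene -y plate [ 0.4546 -0.2965]
scene -y plate [ 0.428  -0.2903]
scene +y plate [ 0.4403 -0.2477]
scene +y plate [ 0.5038 -0.2514]
top [ 0.4546 -0.294 ]
top [ 0.434  -0.2874]
top [ 0.4455 -0.2453]
top [ 0.4674 -0.2514]
```

Request:
play_rows(increments=[{"slide": [-18,32,30],"angular": [0,0,-0.3],"claw": 1},{"slide": [-18,32,35],"angular": [0,0,0],"claw": 1},{"slide": [0,0,0],"angular": [0,0,0],"claw": 1},{"slide": [0,0,0],"angular": [0,0,0],"claw": 1}])

```text
time: 1.3
ee_pos: [0.5399, 0.2971, 0.1844]
tcp_rot: [-179.8, 0.1, 95.7]
wrist_force: [0.2, 0.7, 0.4]
opening: 0.0852
grasp_force: 0.0
```

Run:
```python
from h import *
plan([.542,.2955,.089],down(95.5))
m=np.zeros((600,800,3),np.uint8)
i=bot.camera("scene")[...,::-1]; m[:300,:400]=crop(i,300,165,80,60,5)
i=bot.camera("top")[...,::-1]; m[300:,:400]=crop(i,130,130,80,60,5)
cv2.imwrite("pics/a.png",m[:,:400])
```

```text
now [0.5399 0.2971 0.1844] [-1.7983e+02  6.0000e-02  9.5700e+01] t 1.3 open 0.0852 grip 0.0 F [0.2 0.7 0.4]
turn first (tool rotvec deg) [-0.17  0.06  0.2 ] then slide mm [-1.8  1.9 95.4] | slide only, now axes [-1.7  2.2 95.4]
```

View pics/a.png

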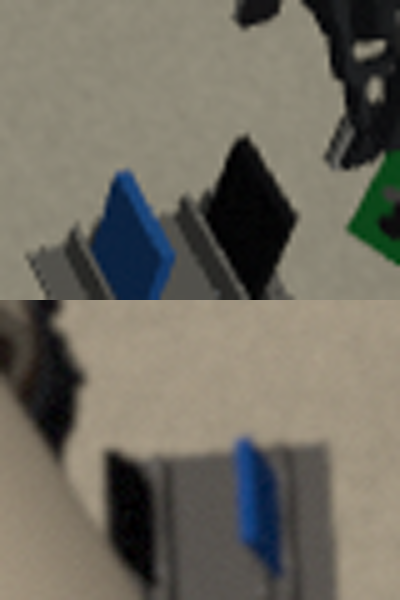

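The fingers (scene (351,167) and (368,195)) are above the black card, whose top corner is at (349,192). I'll check that against projection while I descend partway.

Run:
```python
from h import *
d=np.array([np.cos(np.radians(5.7)),np.sin(np.radians(5.7)),0])
for s in(-.05,.05): print(proj("scene",np.array([.5399,.2971,.178])+s*d))
```

```text
[350.3286229  167.83189397]
[370.35663351 198.50582358]
```

Request:
play_rows(increments=[{"slide": [-2,1,20],"angular": [0,0,0],"claw": 1},{"slide": [0,1,20],"angular": [0,0,0],"claw": 1},{"slide": [0,0,20],"angular": [0,0,0],"claw": 1},{"slide": [0,0,20],"angular": [0,0,0],"claw": 1},{"slide": [0,0,11],"angular": [0,0,0],"claw": 1},{"slide": [0,0,0],"angular": [0,0,0],"claw": 1},{"slide": [0,0,0],"angular": [0,0,0],"claw": 1}])

```text
time: 2.1
ee_pos: [0.5424, 0.2967, 0.0963]
tcp_rot: [179.9, -0.0, 95.8]
wrist_force: [0.7, -0.2, 0.9]
opening: 0.0854
grasp_force: 0.0
```

Request:
play_rows(increments=[{"slide": [0,0,6],"angular": [0,0,0],"claw": 1},{"slide": [0,0,0],"angular": [0,0,0],"claw": 0},{"slide": [0,0,0],"angular": [0,0,0],"claw": -0.5},{"slide": [0,0,0],"angular": [0,0,0],"claw": -1},{"slide": [0,0,0],"angular": [0,0,0],"claw": -1},{"slide": [0,0,0],"angular": [0,0,0],"claw": -1},{"slide": [0,0,0],"angular": [0,0,0],"claw": -1},{"slide": [0,0,0],"angular": [0,0,0],"claw": -1}])

```text
time: 2.9
ee_pos: [0.5425, 0.2961, 0.0892]
tcp_rot: [180.0, -0.0, 95.8]
wrist_force: [-1.0, 0.1, 5.1]
opening: 0.0553
grasp_force: 42.5
```

Run:
```python
from h import *
np.set_printoptions(precision=4,suppress=True)
plan([.542,.2955,.089],down(95.5))
```

```text
now [0.5425 0.2961 0.0892] [179.96  -0.02  95.77] t 2.9 open 0.0553 grip 42.5 F [-1.   0.1  5.1]
turn first (tool rotvec deg) [ 0.04 -0.02  0.27] then slide mm [-0.6 -0.6  0.2] | slide only, now axes [-0.6 -0.6  0.2]
```

Request:
play_rows(increments=[{"slide": [0,0,-10],"angular": [0,0,0],"claw": -1},{"slide": [0,0,-20],"angular": [0,0,0],"claw": -1},{"slide": [0,0,-30],"angular": [0,0,0],"claw": -1},{"slide": [0,0,-30],"angular": [0,0,0],"claw": -1},{"slide": [0,0,-30],"angular": [0,0,0],"claw": -1},{"slide": [0,0,-30],"angular": [0,0,0],"claw": -1},{"slide": [0,0,-20],"angular": [0,0,0],"claw": -1}])

```text
time: 3.6
ee_pos: [0.5423, 0.2961, 0.2614]
tcp_rot: [179.9, -0.0, 95.8]
wrist_force: [-0.7, 0.4, -0.5]
opening: 0.0549
grasp_force: 42.4
```

```bash
cat >> h.py <<'E'
M=Ro.from_matrix(np.array([[0,1,0],[1,0,0],[0,0,-1]]).T)  # columns: tool x=card y, tool y=card x, tool z=-card z
E
python3 - <<'E'
from h import *
np.set_printoptions(precision=4,suppress=True)
R=Re*M
print(R.as_euler("xyz",degrees=True), E2W([0,.008,.113]))
plan(E2W([0,.008,.143]),R)
E
```

```text
[180.      -9.7403  70.3   ] [0.5749 0.0397 0.1417]
now [0.5423 0.2961 0.2614] [179.91  -0.04  95.78] t 3.6 open 0.0549 grip 42.4 F [-0.7  0.4 -0.5]
turn first (tool rotvec deg) [-2.08  9.52 25.42] then slide mm [-247.3  117.1   49. ] | slide only, now axes [-263.     4.3   89.9]
```

Request:
play_rows(increments=[{"slide": [-20,0,0],"angular": [0,0,0],"claw": -1},{"slide": [-40,0,0],"angular": [0,0,0],"claw": -1},{"slide": [-40,0,0],"angular": [0,0,0],"claw": -1},{"slide": [-40,0,0],"angular": [0,0,0],"claw": -1},{"slide": [-40,0,0],"angular": [-0.5,2.4,6.35],"claw": -1},{"slide": [-20,0,0],"angular": [-0.5,2.4,6.35],"claw": -1},{"slide": [0,0,0],"angular": [-0.5,2.4,6.35],"claw": -1},{"slide": [0,0,0],"angular": [-0.5,2.4,6.35],"claw": -1}])

```text
time: 4.4
ee_pos: [0.5602, 0.096, 0.2582]
tcp_rot: [-179.8, -9.8, 69.9]
wrist_force: [-0.6, 0.3, -0.5]
opening: 0.0552
grasp_force: 42.4
```

Run:
```python
from h import *
np.set_printoptions(precision=4,suppress=True)
plan(E2W([0,.010,.115]),Re*M)
```

```text
now [0.5602 0.096  0.2582] [-179.78   -9.81   69.94] t 4.4 open 0.0552 grip 42.4 F [-0.6  0.3 -0.5]
turn first (tool rotvec deg) [-0.16 -0.07 -0.36] then slide mm [-65.   32.8 104.6] | slide only, now axes [-64.9  33.5 104.5]
```

Request:
play_rows(increments=[{"slide": [-22,11,10],"angular": [0,0,-0.3],"claw": -1},{"slide": [-22,11,20],"angular": [0,0,0],"claw": -1},{"slide": [-21,11,25],"angular": [0,0,0],"claw": -1},{"slide": [0,0,25],"angular": [0,0,0],"claw": -1},{"slide": [0,0,20],"angular": [0,0,0],"claw": -1},{"slide": [0,0,0],"angular": [0,0,0],"claw": -1},{"slide": [0,0,0],"angular": [0,0,0],"claw": -1}])

```text
time: 5.1
ee_pos: [0.5752, 0.0416, 0.1489]
tcp_rot: [-179.9, -9.7, 70.6]
wrist_force: [0.7, 0.9, -0.7]
opening: 0.0552
grasp_force: 42.5
```

Run:
```python
from h import *
np.set_printoptions(precision=4,suppress=True)
plan(E2W([0,.008,.084]),Re*M)
m=np.zeros((600,600,3),np.uint8)
i=bot.camera("scene")[...,::-1]; m[:300]=crop(i,210,175,100,50*2,6)[150:450]*0+crop(i,220,220,100,50,6)
i=bot.camera("top")[...,::-1]; m[300:]=crop(i,200,140,100,50,6)
m=np.zeros((600,400,3),np.uint8)
i=bot.camera("scene")[...,::-1]; m[:]=crop(i,220,195,80,120,5)
i=bot.camera("top")[...,::-1]; m=np.hstack([m,crop(i,200,105,80,120,5)])
cv2.imwrite("pics/b.png",m)
```

```text
now [0.5752 0.0416 0.1489] [-179.87   -9.72   70.61] t 5.1 open 0.0552 grip 42.5 F [ 0.7  0.9 -0.7]
turn first (tool rotvec deg) [-0.18  0.03  0.31] then slide mm [-3.1  0.3 35.8] | slide only, now axes [-3.   0.4 35.8]
```

View pics/b.png

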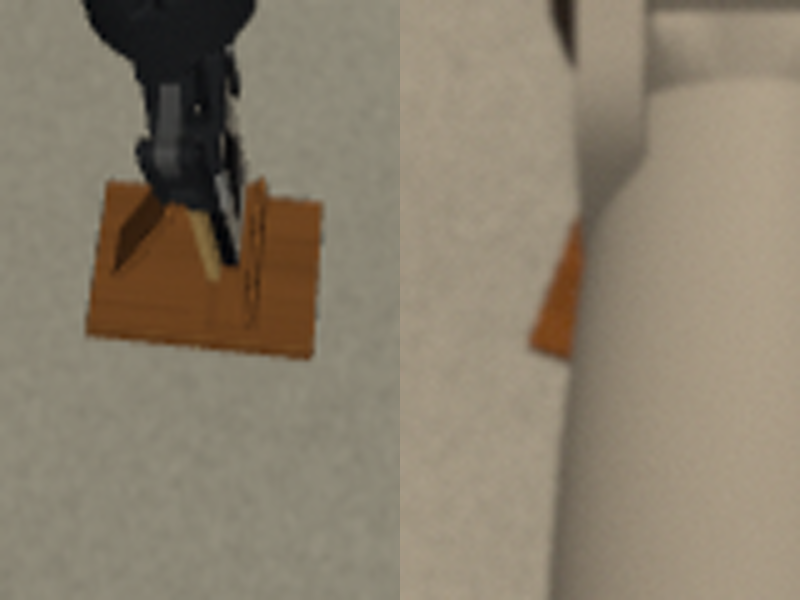

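The drawing is in front of the post with its white picture side facing the lip (right) and its lower near corner at scene (265,248). I'm lowering it onto the ledge.

Request:
play_rows(increments=[{"slide": [-1,0,10],"angular": [0,0,0.3],"claw": -1},{"slide": [-1,0,10],"angular": [0,0,0],"claw": -1},{"slide": [-1,0,8],"angular": [0,0,0],"claw": -1},{"slide": [0,0,4],"angular": [0,0,0],"claw": -1},{"slide": [0,0,2],"angular": [0,0,0],"claw": -1},{"slide": [0,0,0],"angular": [0,0,0],"claw": -1},{"slide": [0,0,0],"angular": [0,0,0],"claw": -1}])

```text
time: 6.0
ee_pos: [0.5764, 0.0442, 0.1146]
tcp_rot: [-179.9, -9.7, 70.3]
wrist_force: [0.1, -0.2, -0.9]
opening: 0.0553
grasp_force: 42.5
```

Run:
```python
from h import *
np.set_printoptions(precision=4,suppress=True)
plan(E2W([0,.004,.083]),Re*M)
print(bot.get_obs()["torque"])
```

```text
now [0.5764 0.0442 0.1146] [-179.86   -9.73   70.3 ] t 6.0 open 0.0553 grip 42.5 F [ 0.1 -0.2 -0.9]
turn first (tool rotvec deg) [-0.14  0.01  0.  ] then slide mm [-4.1  0.2  2.5] | slide only, now axes [-4.1  0.2  2.5]
[-0.1135  0.0252 -0.0381]
```

Request:
play_rows(increments=[{"slide": [-1.5,0,0.5],"angular": [0,0,0],"claw": -1},{"slide": [-1,0,1],"angular": [0,0,0],"claw": -1},{"slide": [-0.5,0,1],"angular": [0,0,0],"claw": -1},{"slide": [0,0,0],"angular": [0,0,0],"claw": -1},{"slide": [0,0,0],"angular": [0,0,0],"claw": -1}])

```text
time: 6.5
ee_pos: [0.5755, 0.0418, 0.1117]
tcp_rot: [-179.9, -9.7, 70.3]
wrist_force: [-0.9, 0.4, 3.3]
opening: 0.0549
grasp_force: 42.6
```

Run:
```python
from h import *
np.set_printoptions(precision=4,suppress=True)
plan(E2W([0,.004,.083]),Re*M)
print(bot.get_obs()["torque"])
```

```text
now [0.5755 0.0418 0.1117] [-179.86   -9.74   70.3 ] t 6.5 open 0.0549 grip 42.6 F [-0.9  0.4  3.3]
turn first (tool rotvec deg) [-0.14  0.01 -0.  ] then slide mm [-1.   0.2  0. ] | slide only, now axes [-1.   0.2  0. ]
[-0.1029  0.2324 -0.0113]
```

Request:
play_rows(increments=[{"slide": [-1,0,0],"angular": [0,0,0],"claw": -1},{"slide": [-0.5,0,0],"angular": [0,0,0],"claw": -1},{"slide": [0,0,0],"angular": [0,0,0],"claw": -1},{"slide": [0,0,0],"angular": [0,0,0],"claw": 0.45},{"slide": [0,0,0],"angular": [0,0,0],"claw": 0.6},{"slide": [0,0,0],"angular": [0,0,0],"claw": 0.75},{"slide": [0,0,0],"angular": [0,0,0],"claw": 0.75},{"slide": [0,0,0],"angular": [0,0,0],"claw": 0.75}])

```text
time: 7.3
ee_pos: [0.5748, 0.0404, 0.1109]
tcp_rot: [-179.8, -9.7, 70.3]
wrist_force: [0.6, -0.2, -0.3]
opening: 0.0752
grasp_force: 0.0
```

Request:
play_rows(increments=[{"slide": [0,0,-10],"angular": [0,0,0],"claw": 0.75},{"slide": [0,0,-20],"angular": [0,0,0],"claw": 0.75},{"slide": [0,0,-30],"angular": [0,0,0],"claw": 0.75},{"slide": [0,0,-40],"angular": [0,0,0],"claw": 0.75},{"slide": [0,0,-40],"angular": [0,0,0],"claw": 0.75}])

```text
time: 7.8
ee_pos: [0.5668, 0.0178, 0.2511]
tcp_rot: [-179.8, -9.7, 70.3]
wrist_force: [0.5, 0.0, 0.4]
opening: 0.0746
grasp_force: 0.0
```

Run:
```python
from h import *
np.set_printoptions(precision=4,suppress=True)
plan([.446,-.2705,.2],down(-12.8))
```

```text
now [0.5668 0.0178 0.2511] [-179.84   -9.72   70.31] t 7.8 open 0.0746 grip 0.0 F [0.5 0.  0.4]
turn first (tool rotvec deg) [-7.18 -7.84 82.91] then slide mm [-53.9 307.9  51.1] | slide only, now axes [-316.3  -16.6   -2.3]
```

Request:
play_rows(increments=[{"slide": [-25,-2,0],"angular": [0,0,0],"claw": 0.75},{"slide": [-45,-2,0],"angular": [0,0,0],"claw": 0.75},{"slide": [-45,-2,0],"angular": [0,0,0],"claw": 0.75},{"slide": [-45,-2,0],"angular": [0,0,0],"claw": 0.75},{"slide": [-45,-2,0],"angular": [0,0,0],"claw": 0.75},{"slide": [-45,-2,0],"angular": [0,0,0],"claw": 0.75},{"slide": [-45,-2,0],"angular": [0,0,0],"claw": 0.75},{"slide": [-20,-2,0],"angular": [-0.72,-0.78,8.29],"claw": 0.75}])

```text
time: 8.6
ee_pos: [0.446, -0.2718, 0.1956]
tcp_rot: [-179.2, -8.8, 61.8]
wrist_force: [0.2, 1.0, -0.2]
opening: 0.0748
grasp_force: 0.0
```

Request:
play_rows(increments=[{"slide": [0,0,0],"angular": [-0.72,-0.78,8.29],"claw": 0.75},{"slide": [0,0,0],"angular": [-0.72,-0.78,8.29],"claw": 0.75},{"slide": [0,0,0],"angular": [-0.72,-0.78,8.29],"claw": 0.75},{"slide": [0,0,0],"angular": [-0.72,-0.78,8.29],"claw": 0.75},{"slide": [0,0,0],"angular": [-0.72,-0.78,8.29],"claw": 0.75},{"slide": [0,0,0],"angular": [-0.72,-0.78,8.29],"claw": 0.75},{"slide": [0,0,0],"angular": [-0.72,-0.78,8.29],"claw": 0.75},{"slide": [0,0,0],"angular": [-0.72,-0.78,8.29],"claw": 0.75}])

```text
time: 9.4
ee_pos: [0.4475, -0.2689, 0.1969]
tcp_rot: [-179.4, -0.9, -4.9]
wrist_force: [-0.3, -0.6, 0.3]
opening: 0.0748
grasp_force: 0.0
```

Run:
```python
from h import *
np.set_printoptions(precision=4,suppress=True)
plan([.446,-.2705,.16],down(-12.8))
# check of the standing drawing
m=np.zeros((600,400,3),np.uint8)
i=bot.camera("scene")[...,::-1]; m=crop(i,220,195,80,100,5)
i=bot.camera("top")[...,::-1]; m=np.hstack([m,crop(i,205,130,80,100,5)])
cv2.imwrite("pics/c.png",m)
```

```text
now [ 0.4475 -0.2689  0.1969] [-179.39   -0.88   -4.86] t 9.4 open 0.0748 grip 0.0 F [-0.3 -0.6  0.3]
turn first (tool rotvec deg) [-0.67 -0.84  7.94] then slide mm [-1.1  1.8 36.9] | slide only, now axes [-1.9  2.1 36.8]
```

View pics/c.png

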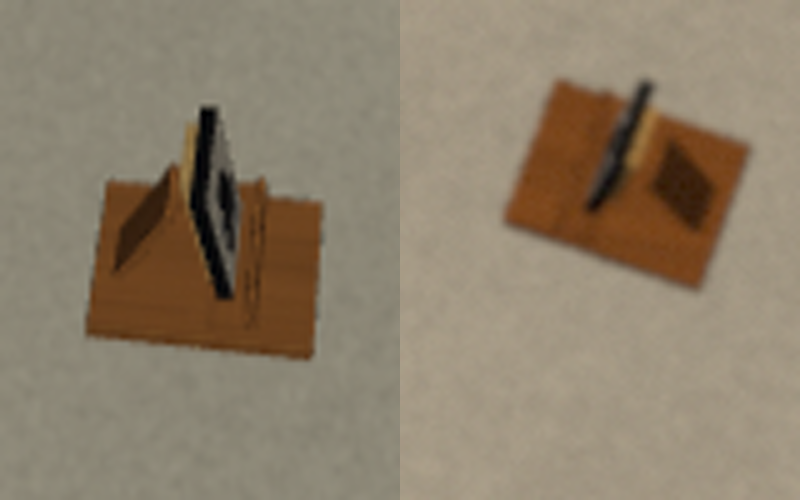

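The drawing stands against the post, centred, picture out: scene top corner (262,217), near bottom corner (265,254). On to the clip.

Request:
play_rows(increments=[{"slide": [-2,2,10],"angular": [-0.67,-0.84,7.94],"claw": 1},{"slide": [0,0,20],"angular": [0,0,0],"claw": 1},{"slide": [0,0,0],"angular": [0,0,0],"claw": 1},{"slide": [0,0,0],"angular": [0,0,0],"claw": 1}])

```text
time: 9.9
ee_pos: [0.4453, -0.2706, 0.1664]
tcp_rot: [-179.9, 0.0, -12.3]
wrist_force: [-0.3, -0.3, 0.5]
opening: 0.0856
grasp_force: 0.0
```

Run:
```python
from h import *
np.set_printoptions(precision=4,suppress=True)
plan([.446,-.2705,.092],down(-12.8))
for p in((645,85),(595,208)): print("drawing top",Re.inv().apply(onz("top",(p[0]/5-80+205,p[1]/5+130),.1275)-Oe))
m=np.zeros((600,400,3),np.uint8)
i=bot.camera("scene")[...,::-1]; m=crop(i,95,165,80,100,5)
i=bot.camera("top")[...,::-1]; m=np.hstack([m,crop(i,325,140,80,100,5)])
cv2.imwrite("pics/d.png",m)
```

```text
now [ 0.4453 -0.2706  0.1664] [-179.92    0.03  -12.28] t 9.9 open 0.0856 grip 0.0 F [-0.3 -0.3  0.5]
turn first (tool rotvec deg) [-0.08  0.03  0.52] then slide mm [ 0.6 -0.2 74.4] | slide only, now axes [ 0.7 -0.1 74.4]
drawing top [0.0264 0.0053 0.099 ]
drawing top [-0.0435  0.0071  0.0987]
```

View pics/d.png

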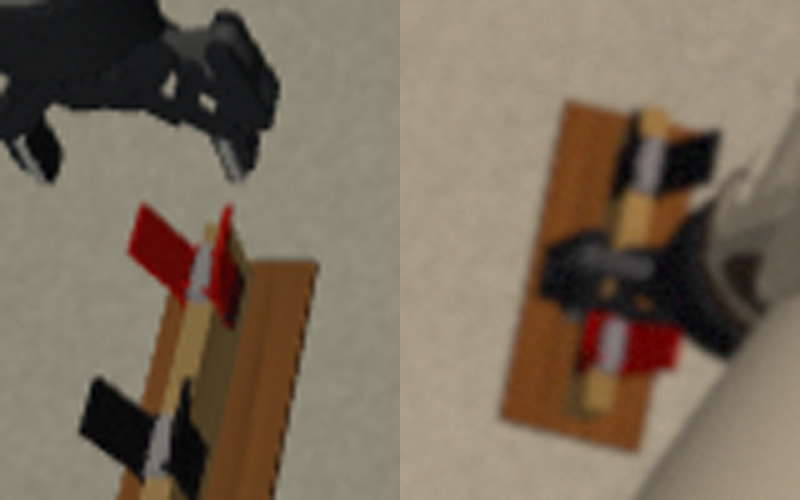

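Fingers (scene tips (103,201), (142,201)) straddle the red clip, whose handles are at (123,212) and (141,218). I'll check the hinge position and descend.

Run:
```python
from h import *
print(onz("top",(367.4,209),.072),onz("scene",(135.6,218.6),.07),tri((135.6,218.6),(367.4,209)))
```

```text
[ 0.44666449 -0.26846343  0.072     ] [ 0.44785902 -0.269885    0.07      ] [ 0.44711366 -0.2697498   0.06878022]
```

Request:
play_rows(increments=[{"slide": [0.5,0,20],"angular": [0,0,0.5],"claw": 1},{"slide": [0,0,25],"angular": [0,0,0],"claw": 1},{"slide": [0,0,20],"angular": [0,0,0],"claw": 1},{"slide": [0,0,9],"angular": [0,0,0],"claw": 1},{"slide": [0,0,0],"angular": [0,0,0],"claw": 1},{"slide": [0,0,0],"angular": [0,0,0],"claw": 1}])

```text
time: 10.6
ee_pos: [0.4465, -0.2709, 0.0931]
tcp_rot: [-180.0, -0.0, -12.9]
wrist_force: [-0.3, -0.0, 0.7]
opening: 0.0855
grasp_force: 0.0
```

Request:
play_rows(increments=[{"slide": [0,0,0],"angular": [0,0,0],"claw": 0.2},{"slide": [0,0,0],"angular": [0,0,0],"claw": 0},{"slide": [0,0,0],"angular": [0,0,0],"claw": -0.3},{"slide": [0,0,0],"angular": [0,0,0],"claw": -0.6},{"slide": [0,0,0],"angular": [0,0,0],"claw": -1},{"slide": [0,0,0],"angular": [0,0,0],"claw": -1},{"slide": [0,0,0],"angular": [0,0,0],"claw": -1},{"slide": [0,0,0],"angular": [0,0,0],"claw": -1}], squeeze=60)

```text
time: 11.4
ee_pos: [0.4476, -0.2707, 0.0947]
tcp_rot: [-179.9, -0.3, -12.9]
wrist_force: [1.0, 4.3, 15.5]
opening: 0.0185
grasp_force: 60.7
```

Request:
play_rows(increments=[{"slide": [0,0,-3],"angular": [0,0,0],"claw": -1},{"slide": [0,0,-6],"angular": [0,0,0],"claw": -1},{"slide": [0,0,-10],"angular": [0,0,0],"claw": -1},{"slide": [0,0,-15],"angular": [0,0,0],"claw": -1},{"slide": [0,0,-20],"angular": [0,0,0],"claw": -1},{"slide": [0,0,-20],"angular": [0,0,0],"claw": -1},{"slide": [0,0,0],"angular": [0,0,0],"claw": -1}])

```text
time: 12.1
ee_pos: [0.4471, -0.2714, 0.1696]
tcp_rot: [180.0, -0.2, -13.0]
wrist_force: [0.2, 0.2, -1.0]
opening: 0.0183
grasp_force: 58.8
```

Run:
```python
from h import *
plan([.446,-.2705,.25],down(-12.8))
i=bot.camera("scene")[...,::-1]; m=crop(i,95,145,80,100,5)
j=bot.camera("top")[...,::-1]; m=np.hstack([m,crop(j,325,140,80,100,5)])
cv2.imwrite("pics/e.png",m)
```

```text
now [ 0.4471 -0.2714  0.1696] [179.96  -0.24 -12.95] t 12.1 open 0.0183 grip 58.8 F [ 0.2  0.2 -1. ]
turn first (tool rotvec deg) [ 0.04 -0.24 -0.15] then slide mm [ -1.3  -0.6 -80.4] | slide only, now axes [ -0.9  -0.6 -80.4]
```

View pics/e.png

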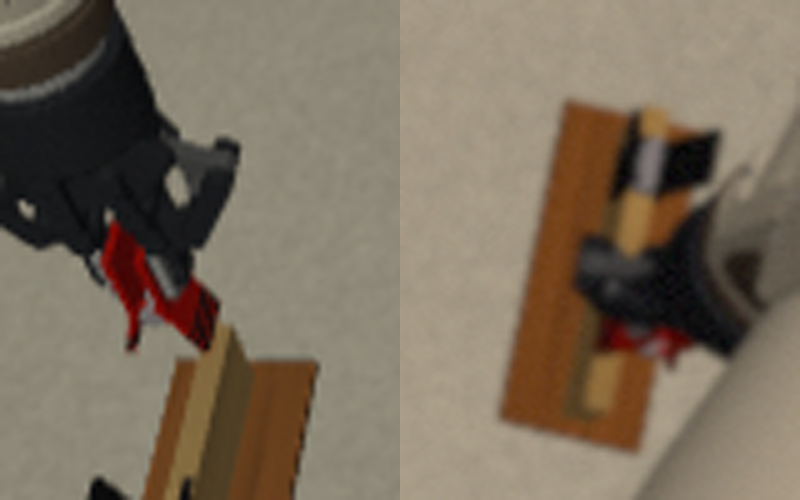

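Run:
```python
from h import *
o=bot.get_obs();p=o["ee_pos"];C=Ro.from_euler("xyz",o["tcp_rot"],degrees=True)
for nm,v in dict(hinge=(0,0,.0287),hinge_p=(.015,0,.0287),hinge_m=(-.015,0,.0287),jawA_p=(.015,.018,.061),jawA_m=(-.015,.018,.061),jawB_p=(.015,-.018,.061),jawB_m=(-.015,-.018,.061),handA_p=(.015,.01,-.014),handB_p=(.015,-.01,-.014)).items():
    print(nm,((proj("scene",p+C.apply(v))-(95,145))*5).round())
i=cv2.imread("pics/e.png")
cv2.imwrite("pics/f.png",crop(i,60,180,200,200,3))
```

```text
hinge [164. 295.]
hinge_p [158. 320.]
hinge_m [171. 270.]
jawA_p [141. 355.]
jawA_m [153. 305.]
jawB_p [212. 355.]
jawB_m [223. 305.]
handA_p [111. 271.]
handB_p [153. 271.]
```

View pics/f.png

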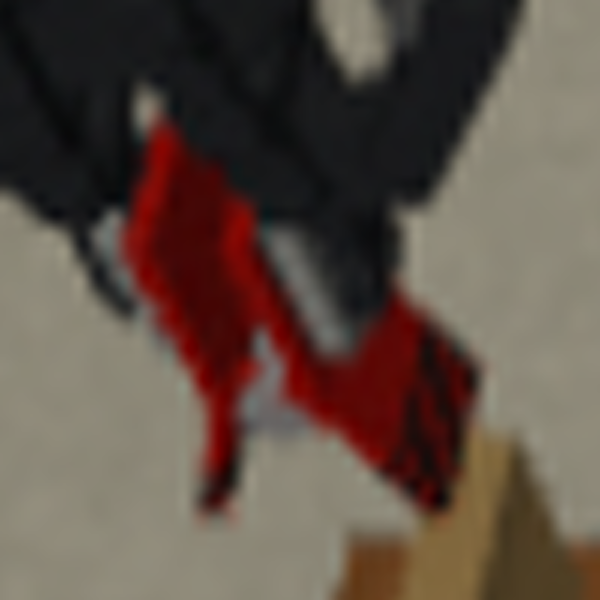

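The clip is held upright with its jaws open: hinge end about (125,208), jaw tips (121,215) and (136,215) in the scene. The hinge sits about 25 mm below the TCP.

```bash
cat >> h.py <<'E'
Rc=Re*Ro.from_matrix(np.diag([1.,-1,-1]))
E
python3 - <<'E'
from h import *
print(E2W([0,.001,.1915]),Rc.as_euler("xyz",degrees=True))
plan(E2W([0,.001,.1915]),Rc)
E
```

```text
[0.56811088 0.02072574 0.21790867] [-170.25971748    0.          -19.7       ]
now [ 0.4463 -0.2709  0.1664] [-1.7997e+02 -3.0000e-02 -1.2950e+01] t 12.2 open 0.0185 grip 58.8 F [ 0.4 -1.3 -1.9]
turn first (tool rotvec deg) [9.69 0.55 6.73] then slide mm [  16.4 -319.8    2.6] | slide only, now axes [  53.4 -311.5  -51.3]
```

Request:
play_rows(increments=[{"slide": [0,0,-30],"angular": [0,0,0],"claw": -1},{"slide": [0,-10,-30],"angular": [0,0,0],"claw": -1},{"slide": [5,-30,-25],"angular": [0,0,0],"claw": -1},{"slide": [8,-40,0],"angular": [2.4,0.1,1.7],"claw": -1},{"slide": [5,-40,0],"angular": [2.4,0.2,1.7],"claw": -1},{"slide": [4,-40,0],"angular": [2.4,0.1,1.7],"claw": -1},{"slide": [3,-40,0],"angular": [2.4,0.1,1.7],"claw": -1},{"slide": [0,-30,0],"angular": [0,0,0],"claw": -1}])

```text
time: 13.0
ee_pos: [0.518, -0.0958, 0.2658]
tcp_rot: [-168.5, 0.3, -16.2]
wrist_force: [0.2, -0.7, -1.2]
opening: 0.0183
grasp_force: 58.8
```

Run:
```python
from h import *
plan(E2W([0,.001,.1915]),Rc)
```

```text
now [ 0.518  -0.0958  0.2658] [-168.51    0.26  -16.19] t 13.0 open 0.0183 grip 58.8 F [ 0.2 -0.7 -1.2]
turn first (tool rotvec deg) [-1.74  0.9   3.4 ] then slide mm [   7.9 -116.6   68.6] | slide only, now axes [  15.8 -113.8   71.9]
```

Request:
play_rows(increments=[{"slide": [2,-20,10],"angular": [-1.7,0.9,3.4],"claw": -1},{"slide": [2,-25,10],"angular": [0,0,0],"claw": -1},{"slide": [2,-25,10],"angular": [0,0,0],"claw": -1},{"slide": [2,-25,10],"angular": [0,0,0],"claw": -1},{"slide": [0,-20,10],"angular": [0,0,0],"claw": -1},{"slide": [0,0,0],"angular": [0,0,0],"claw": -1},{"slide": [0,0,0],"angular": [0,0,0],"claw": -1},{"slide": [0,0,0],"angular": [0,0,0],"claw": -1}])

```text
time: 13.8
ee_pos: [0.5367, -0.0604, 0.2416]
tcp_rot: [-166.9, -0.1, -12.8]
wrist_force: [0.3, 0.2, 0.4]
opening: 0.0187
grasp_force: 58.8
```

Run:
```python
from h import *
plan(E2W([0,.001,.1915]),Rc)
i=bot.camera("scene")[...,::-1]
cv2.imwrite("pics/g.png",crop(i,210,165,80,100,6))
```

```text
now [ 0.5367 -0.0604  0.2416] [-1.6687e+02 -1.1000e-01 -1.2790e+01] t 13.8 open 0.0187 grip 58.8 F [0.3 0.2 0.4]
turn first (tool rotvec deg) [-3.39  1.26  6.8 ] then slide mm [  2.2 -81.7  38.1] | slide only, now axes [ 12.7 -78.4  42.7]
```

View pics/g.png

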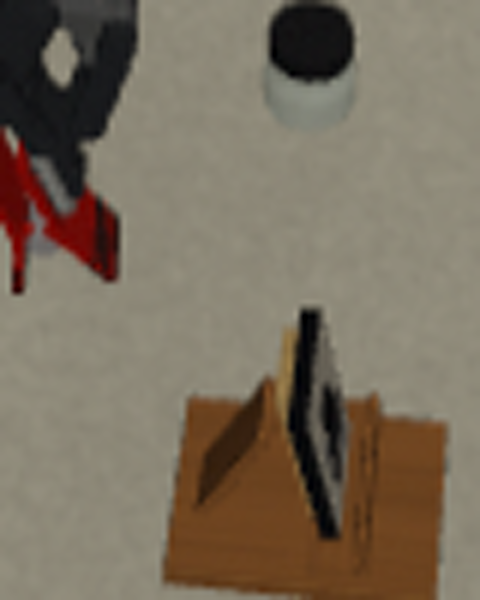

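The clip (scene (222,205)) is short of the easel, so the arm did not follow the command. I'm checking the joints.

Run:
```python
from h import *
o=bot.get_obs();print(o["q"].round(1),o["qd"].round(2),o["ee_pos"],o["tcp_rot"])
```

```text
[-12.9   2.7   6.   93.1  13.1 179.9] [-0.06  0.03 -0.02 -0.07  0.09 -0.06] [ 0.53667598 -0.06050763  0.24166851] [-1.66866258e+02 -1.11455682e-01 -1.28024487e+01]
```

Request:
play_rows(increments=[{"slide": [0,0,-5],"angular": [0,0,0],"claw": -1},{"slide": [0,0,0],"angular": [0,0,0],"claw": -1}])

```text
time: 14.05
ee_pos: [0.5366, -0.0617, 0.2472]
tcp_rot: [-166.9, -0.2, -12.8]
wrist_force: [0.1, -0.4, -0.4]
opening: 0.0185
grasp_force: 58.8
```

Run:
```python
from h import *
o=bot.get_obs();print(o["q"].round(1),o["qd"].round(2),o["ee_pos"],o["tcp_rot"])
```

```text
[-13.    2.8   6.7  93.7  13.1 179.8] [ 0.14  0.18 -0.56 -0.68  0.05  0.14] [ 0.53658876 -0.06174485  0.2472181 ] [-1.66859607e+02 -1.59091036e-01 -1.28075671e+01]
```

Joint 6 is at its +180 limit. I'll turn the tool about half a turn the other way, since the clip may go either way round.

Request:
play_rows(increments=[{"slide": [0,0,0],"angular": [0,0,-8.5],"claw": -1},{"slide": [0,0,0],"angular": [0,0,-8.5],"claw": -1},{"slide": [0,0,0],"angular": [0,0,-8.5],"claw": -1},{"slide": [0,0,0],"angular": [0,0,-8.5],"claw": -1},{"slide": [0,0,0],"angular": [0,0,-8.5],"claw": -1},{"slide": [0,0,0],"angular": [0,0,-8.5],"claw": -1},{"slide": [0,0,0],"angular": [0,0,-8.5],"claw": -1},{"slide": [0,0,0],"angular": [0,0,-8.5],"claw": -1}])

```text
time: 14.85
ee_pos: [0.5365, -0.0616, 0.2464]
tcp_rot: [-175.2, -12.2, 55.0]
wrist_force: [-0.6, 0.5, -0.2]
opening: 0.0189
grasp_force: 58.8
```

Request:
play_rows(increments=[{"slide": [0,0,0],"angular": [0,0,-8.5],"claw": -1},{"slide": [0,0,0],"angular": [0,0,-8.5],"claw": -1},{"slide": [0,0,0],"angular": [0,0,-8.5],"claw": -1},{"slide": [0,0,0],"angular": [0,0,-8.5],"claw": -1},{"slide": [0,0,0],"angular": [0,0,-8.5],"claw": -1},{"slide": [0,0,0],"angular": [0,0,-8.5],"claw": -1},{"slide": [0,0,0],"angular": [0,0,-8.5],"claw": -1},{"slide": [0,0,0],"angular": [0,0,-8.5],"claw": -1}])

```text
time: 15.65
ee_pos: [0.5365, -0.0616, 0.2464]
tcp_rot: [170.3, -9.0, 124.3]
wrist_force: [-0.7, -1.1, -0.9]
opening: 0.0185
grasp_force: 58.8
```

```bash
sed -i 's/\[1.,-1,-1\]/[-1.,1,-1]/' h.py
python3 - <<'E'
from h import *
plan(E2W([0,.001,.1915]),Rc)
print(bot.get_obs()["q"].round(1))
E
```

```text
now [ 0.5365 -0.0616  0.2464] [170.34  -8.95 124.32] t 15.65 open 0.0185 grip 58.8 F [-0.7 -1.1 -0.9]
turn first (tool rotvec deg) [  2.73  -2.48 -36.85] then slide mm [-2.1 82.1 43. ] | slide only, now axes [45.1 65.5 47.6]
[-13.    2.8   6.6  93.7  13.1  43.5]
```

Request:
play_rows(increments=[{"slide": [0,0,0],"angular": [0.55,-0.5,-7.37],"claw": -1},{"slide": [0,0,0],"angular": [0.55,-0.5,-7.37],"claw": -1},{"slide": [0,0,0],"angular": [0.55,-0.5,-7.37],"claw": -1},{"slide": [0,0,0],"angular": [0.55,-0.5,-7.37],"claw": -1},{"slide": [0,0,0],"angular": [0.55,-0.5,-7.37],"claw": -1},{"slide": [-1,25,5],"angular": [0,0,0],"claw": -1},{"slide": [-1,30,10],"angular": [0,0,0],"claw": -1},{"slide": [0,20,10],"angular": [0,0,0],"claw": -1}])

```text
time: 16.45
ee_pos: [0.5657, 0.0125, 0.2346]
tcp_rot: [170.3, -0.0, 160.0]
wrist_force: [-1.6, -0.1, -0.5]
opening: 0.0185
grasp_force: 58.8
```

Run:
```python
from h import *
plan(E2W([0,.001,.1915]),Rc)
print(bot.get_obs()["q"].round(1))
```

```text
now [0.5657 0.0125 0.2346] [ 1.7025e+02 -3.0000e-02  1.5996e+02] t 16.45 open 0.0185 grip 58.8 F [-1.6 -0.1 -0.5]
turn first (tool rotvec deg) [ 0.    0.03 -0.34] then slide mm [ 0.5  5.6 17.9] | slide only, now axes [ 0.6  5.6 17.9]
[-3.1  3.8  6.6 90.   9.3 17.2]
```

Request:
play_rows(increments=[{"slide": [0.5,5,10],"angular": [0,0,-0.3],"claw": -1},{"slide": [0,0,8],"angular": [0,0,0],"claw": -1},{"slide": [0,0,0],"angular": [0,0,0],"claw": -1},{"slide": [0,0,0],"angular": [0,0,0],"claw": -1}])

```text
time: 16.85
ee_pos: [0.567, 0.0182, 0.2173]
tcp_rot: [170.3, -0.0, 160.2]
wrist_force: [0.6, 0.2, -0.0]
opening: 0.0186
grasp_force: 58.9
```

Run:
```python
from h import *
plan(E2W([0,.001,.1915]),Rc)
i=bot.camera("scene")[...,::-1]
cv2.imwrite("pics/k.png",crop(i,225,175,60,85,7))
o=bot.get_obs();p=o["ee_pos"];C=Ro.from_euler("xyz",o["tcp_rot"],degrees=True)
for h in(.0255,):
  for nm,v in dict(hinge_near=(-.015,0,h),jawR_near=(-.015,.018,h+.032),jawL_near=(-.015,-.018,h+.032)).items():
    print(nm,((proj("scene",p+C.apply(v))-(225,175))*7).round())
```

```text
now [0.567  0.0182 0.2173] [ 1.7030e+02 -5.0000e-02  1.6022e+02] t 16.85 open 0.0186 grip 58.9 F [ 0.6  0.2 -0. ]
turn first (tool rotvec deg) [-0.04 -0.03 -0.09] then slide mm [-0.2  2.8 -0.1] | slide only, now axes [-0.2  2.8 -0.1]
hinge_near [198. 285.]
jawR_near [267. 337.]
jawL_near [161. 336.]
```

View pics/k.png

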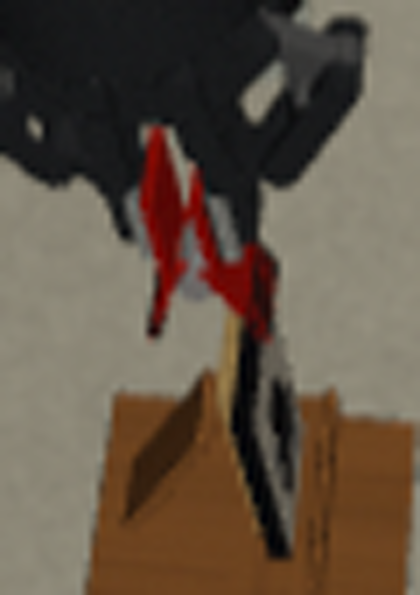

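The clip is above the easel, with jaw tips at scene (263,223) and (247,223) and hinge at (253,216), all matching the prediction within a pixel. I'm moving +3.5 mm in y and descending.

Request:
play_rows(increments=[{"slide": [0,3.5,0],"angular": [0,0,0],"claw": -1},{"slide": [0,0,10],"angular": [0,0,0],"claw": -1},{"slide": [0,0,12],"angular": [0,0,0],"claw": -1},{"slide": [0,0,12],"angular": [0,0,0],"claw": -1},{"slide": [0,0,10],"angular": [0,0,0],"claw": -1},{"slide": [0,0,6],"angular": [0,0,0],"claw": -1},{"slide": [0,0,0],"angular": [0,0,0],"claw": -1},{"slide": [0,0,0],"angular": [0,0,0],"claw": -1}])

```text
time: 17.7
ee_pos: [0.5713, 0.0303, 0.1687]
tcp_rot: [170.3, -0.0, 160.3]
wrist_force: [-0.6, 0.3, -0.6]
opening: 0.0188
grasp_force: 58.9
```

Run:
```python
from h import *
plan(E2W([0,.0015,.1315]),Rc)
```

```text
now [0.5713 0.0303 0.1687] [ 1.7029e+02 -3.0000e-02  1.6028e+02] t 17.7 open 0.0188 grip 58.9 F [-0.6  0.3 -0.6]
turn first (tool rotvec deg) [-0.03 -0.03 -0.03] then slide mm [-0.2 -1.1  9.8] | slide only, now axes [-0.2 -1.1  9.8]
```

Request:
play_rows(increments=[{"slide": [0,0,4],"angular": [0,0,0],"claw": -1},{"slide": [0,0,3],"angular": [0,0,0],"claw": -1},{"slide": [0,0,2],"angular": [0,0,0],"claw": -1},{"slide": [0,0,0],"angular": [0,0,0],"claw": -1},{"slide": [0,0,0],"angular": [0,0,0],"claw": -1}])

```text
time: 18.2
ee_pos: [0.5723, 0.0317, 0.1621]
tcp_rot: [170.2, 0.1, 160.3]
wrist_force: [-3.7, -2.0, 12.4]
opening: 0.0187
grasp_force: 60.8
```

Request:
play_rows(increments=[{"slide": [0,0,1],"angular": [0,0,0],"claw": -1},{"slide": [0,0,0],"angular": [0,0,0],"claw": -1},{"slide": [0,0,0],"angular": [0,0,0],"claw": -1}])

```text
time: 18.5
ee_pos: [0.5725, 0.0318, 0.1621]
tcp_rot: [170.2, 0.2, 160.3]
wrist_force: [-6.2, -2.4, 19.0]
opening: 0.0187
grasp_force: 61.5
```

Request:
play_rows(increments=[{"slide": [0,0,0],"angular": [0,0,0],"claw": -0.4},{"slide": [0,0,0],"angular": [0,0,0],"claw": -0.2},{"slide": [0,0,0],"angular": [0,0,0],"claw": 0.1},{"slide": [0,0,0],"angular": [0,0,0],"claw": 0.4},{"slide": [0,0,0],"angular": [0,0,0],"claw": 0.8},{"slide": [0,0,0],"angular": [0,0,0],"claw": 1},{"slide": [0,0,0],"angular": [0,0,0],"claw": 1},{"slide": [0,0,0],"angular": [0,0,0],"claw": 1}])

```text
time: 19.3
ee_pos: [0.5718, 0.0319, 0.1587]
tcp_rot: [170.3, -0.0, 160.3]
wrist_force: [0.4, -0.7, -0.0]
opening: 0.0853
grasp_force: 0.0
```

Request:
play_rows(increments=[{"slide": [0,0,-10],"angular": [0,0,0],"claw": 1},{"slide": [0,0,-20],"angular": [0,0,0],"claw": 1},{"slide": [0,0,-30],"angular": [0,0,0],"claw": 1},{"slide": [0,0,-40],"angular": [0,0,0],"claw": 1},{"slide": [0,-40,-20],"angular": [0,0,0],"claw": 1},{"slide": [0,-40,0],"angular": [0,0,0],"claw": 1},{"slide": [0,-40,0],"angular": [0,0,0],"claw": 1},{"slide": [0,0,0],"angular": [0,0,0],"claw": 1}])

```text
time: 20.1
ee_pos: [0.5238, -0.102, 0.257]
tcp_rot: [170.3, -0.1, 160.0]
wrist_force: [0.2, 0.6, -0.4]
opening: 0.0854
grasp_force: 0.0
```

Run:
```python
from h import *
i=bot.camera("scene")[...,::-1]
j=bot.camera("top")[...,::-1]
cv2.imwrite("pics/l.png",np.hstack([crop(i,225,175,60,85,7)[:,:400],crop(j,220,130,60,85,7)[:,:400]]))
for nm,v in dict(hinge_near=(.015,.001,.106),hinge_far=(-.015,.001,.106),jawR_near=(.015,.0125,.072),handR_near=(.015,.0245,.148),handL_near=(.015,-.0225,.148)).items():
    print(nm,((proj("scene",E2W(v))-(225,175))*7).round(),((proj("top",E2W(v))-(220,130))*7).round()+(400,0))
print(bot.get_obs()["time"],bot.get_obs()["ee_pos"])
```

```text
hinge_near [234. 380.] [641. 147.]
hinge_far [243. 305.] [613. 222.]
jawR_near [281. 430.] [600. 156.]
handR_near [286. 316.] [596.  96.]
handL_near [145. 314.] [720. 145.]
20.2 [ 0.52493626 -0.09938012  0.25746457]
```

View pics/l.png

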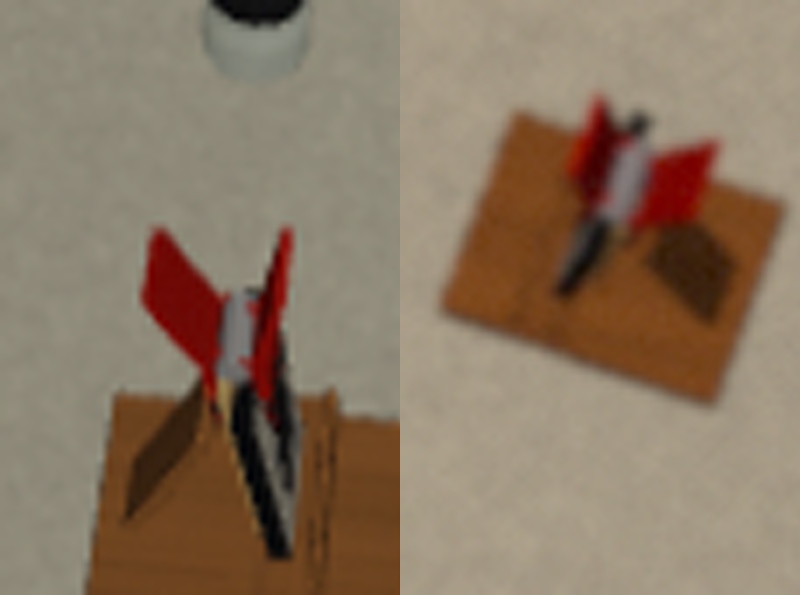

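The red clip sits home on the drawing and post. The hinge's near end is at scene (259,230), against a predicted (258,229), and the handle plates also match. The arm is clear, so I'm handing in.

```bash
python3 -c "
from workcell import bot
print(bot.job_done())"
```

```text
the job is handed in; nothing more can be done
None
```

I handed the job in at about 20 s: in the last pictures the drawing stands centred on the ledge, picture out, with the red clip pushed home over drawing and post, but no verdict came back, and I viewed 13 pictures, over the limit of 10.

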